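Run out the steriliser case and draw off its tight lid

ROBOT

A 6-joint arm with a two-finger parallel gripper is mounted at the origin on the work surface. World frame = base frame: x ahead of the robot, y to its left, z up, the work surface at z = 0. Lengths are in mm, angles in rad, forces in N, time in s.
With the tool pointing down it reaches from about 275 to 725 mm from the base axis. Payload 5.6 kg.
Tool frame: the origin (TCP) lies midway between the tips of the shut fingers; the grasp point (between the pads) lies 19 mm behind it; z points along the fingers, y is the line along which they close (so a half turn about z gives the same grasp; the last joint's range is limited). The gripper opens to 85 mm and grips with 20 to 120 N. Pads are 22 mm wide; open, the fingers measure 114 mm over their backs; the gripper's body (76 mm by 85 mm) begins 54 mm behind the grasp point. The pads swing forward as they close: fully open they stand 13 mm farther back than shut.
Start: joints at [-1.014, 0.255, 0.108, 0, -1.424, -0.285], TCP at [147.676, -529.797, 231.283] pointing down, gripper open.
Joint ranges: [-2.95, 2.95], [-1.21, 1.97], [-1.09, 1.5], [-2.87, 1.71], [-2.94, -0.07], [-3.05, 3.05]. Speed limits (rad/s): [2.57, 2.57, 3.14, 3.14, 3.14, 3.14].

INTERFACE

Orientations are given as a 3x3 rotation matrix whose columns are the frame's x, y, z axes.
In Python, from station import sensors, read_camera, camera_model, workorder gives the robot as it stands. The module is installed in compiled form; this text tells all that it offers.
- The arm moves only by the tool jog_arm, never from a script. Its argument "steps" is a list of rows, each an object of numbers: "tx", "ty", "tz": the shift along the tool's x, y, z in m; "wx", "wy", "wz": the turn, a rotation vector about the tool's x, y, z in rad. A call has 1 to 12 rows; each row is the pose to reach, as a shift and turn from the pose commanded when the call began, along the tool's axes at that moment; what a row does not reach only later rows make up. A row lasts 1/10 s, in which the tool goes at most 50 mm and 8.59 degrees, less where a joint would pass 70% of its speed; a pose out of reach is approached as far as the arm can. A call with a gripper value outside its range is refused whole. "claw" is the finger opening in m, from 0 to 0.0854, set as the call begins (left out, the last holds). The fingers move at their own pace and stop on an object; "force" is the grip in N (left out, the last holds). Time passes only in rows, so rows that repeat a pose let the fingers close. It gives the time, the measured TCP pose, the force, the opening and the grip force at its end, in the units of the state.
- sensors.get_state(): the state, without advancing time (a new reading comes with each control period).
- read_camera(name): name is "side" or "top" or "wrist"; returns the picture (420x560x3 uint8, red, green, blue); there is no depth.
- camera_model(name): a dict with "camera_matrix" (3x3 intrinsics, pixels), "pose" (4x4, takes a point from camera to world coordinates). Camera axes: x right, y up, looking along -z (the intrinsics and any distortion apply to the point x, -y, -z); pixel columns grow to the right and rows downward; lengths in mm; the calibration is good to about 2 mm. A picture is of the moment at which its call begins: read the wrist's pose just before it. camera_model takes no time and is no camera call; for the wrist camera it gives the pose at the moment of the call.
- workorder.finish_job(): hands the job in; it is judged then, once.
The state is a dict: "t": time; "qpos": joint angles; "dq": joint speeds; "joint_efforts": joint torques, N m; "position": TCP position; "orientation": TCP orientation; "wrist_force": force on the tool from outside, world axes, zero at the start; "moment": the same for the moment, N m; "grip_width": finger opening in mm; "finger_force": force on a finger pad.
Only numpy, scipy, OpenCV 4.12 (cv2) and the standard library are available. Lean on these libraries where they do the work, as an engineer would, in place of code of your own. Each camera call takes 0.05 s, during which the arm holds its last target. There are 200 camera calls.

TASK

Pull the instrument case out of the table-top steriliser by its bow handle, along the rollers until its toe plate meets the end stop, and let go. Then draw the case's deep, tight lid straight up and off, leaving the case at the end stop under its guides, and gently set the lid down, open side down, in the middle of the flat steel tray, flat on its floor. Leave everything else on the table where it is.

Things in the scene. Friction and masses are not known exactly. Their poses are not given: they have to be found in the camera images.
- bow (a point): Grip point of the case's bow handle: upright inverted U of 8 mm steel rod on the toe plate, 40 mm wide over its legs (along x), 8 mm thick (y), top 58 mm above the case's underside; the point is on its middle, 44 mm above the underside, 142 mm in front (-y) of the lid's centre while the lid is on. x across the track, +y back into the steriliser (-y is the way out), z up.
- toe (a point): Middle of the front edge of the case's toe plate, at its underside, 8 mm in front (-y) of the bow. Axes as the bow's. It is home when it meets the end stop.
- lid_mid (a point): Centre of the lid, half-way up. Deep aluminium slip lid 64 mm wide (x, across the track), 131 mm long (y), 48.5 mm high, open below, walls 2 mm; lower edge 24 mm below this point. Grip it from above across its width. It reaches 46 mm down over the base: raise it 50 mm or more to clear. Spring pads make it tight: about 8 to 18 N to draw, twice what the base weighs. z up.
- stop (a point): Middle of the end stop's face at roller-top height (42 mm above the table), at the outer end of the run-out track, 250 mm out from the steriliser's front. x across the track, +y along it to the steriliser, z up. The toe is home at y = 0 here; the lid's centre is then 150 mm from here along +y, the whole lid out of the steriliser. The stop bar stands 9 mm above the rollers.
- tray_in (a point): Centre of the inner floor of the flat rectangular steel tray, fixed to the table: 210 mm (its x) by 146 mm (its y) outside, rim 12 mm high, walls and floor about 3 mm, z up. The lid fits with its length along the tray's x.
- case: The instrument case's base, about 0.5 kg: open aluminium box 57 x 124 mm, 64 mm high, on a 4 mm steel foot plate 76 mm wide that runs on to the front as the toe plate. Origin: underside, below the middle of the box (150 mm behind the toe). Axes as the bow's. Rolls freely. At the start the lidded box is all inside the steriliser's slot; only toe plate and bow stand out.
- steriliser: White table-top steriliser, 410 mm wide, 178 mm high, fixed. Origin: on the table, in the plane of its flat front, below the slot's middle; axes as the stop's. The roller track runs out along -y between C-channel guides (90 mm over all, tops 51 mm above the table) whose in-turned lips, with 2 mm of play, hold the case's foot plate down when the lid is pulled. The bow starts 61 to 76 mm out.
- lid: The same lid; origin at the centre of its open underside, 24 mm below the point above. 0.14 kg.
- bowl: Bystander: round open steel bowl, 124 mm across, 48 mm high; origin under its centre.
- sprayer: Bystander: green trigger sprayer, 72 mm across, 172 mm high; origin under its centre.
- can: Bystander: red drinks can, 58 mm across, 135 mm high; origin under its centre.
- squeeze: Bystander: white squeeze bottle, 68 mm across, 160 mm high; origin under its centre.
- ampoules: Bystander: clear blister of five ampoules, 90 x 60 x 20 mm; origin under its centre.
- vialbox: Bystander: small white and blue vial carton, 75 x 100 x 26 mm; origin under its centre.
- pen: Bystander: white pen with a red tip lying down, about 135 mm long, 10 mm thick; origin under its middle.

How it is judged:
By the outcome, as a careful person would: the job done as asked, in the order asked, and still so for the second after the job is handed in, with the robot touching nothing.
It also fails if it takes over 51 s, if anything falls off the work surface, if the arm or the gripper's body presses on something with over 40 N, if the wrist force passes 120 N, or if a joint passes its speed limit or range.

## Working session

There is one attempt and no reset: what is moved stays moved. The work goes in short steps, Python scripts to look and compute and a tool call to move; the robot and the scene stay as the last step left them, time stands still between calls to the robot, and variables do not carry over. Pictures are saved under pics/ and viewed, at most 10 in all, crops included, and the job is handed in when it is done.

Besides the shell and the picture viewer there is one more tool, called after "Call:" as name(argument=value, ...) on one line, values as JSON. jog_arm: Moves the arm, as the interface text tells. Its arguments: {"type":"object","properties":{"steps":{"type":"array","items":{"type":"object","properties":{"tx":{"type":"number"},"ty":{"type":"number"},"tz":{"type":"number"},"wx":{"type":"number"},"wy":{"type":"number"},"wz":{"type":"number"}}}},"claw":{"type":"number"},"force":{"type":"number"}},"required":["steps"]}

```bash
mkdir -p pics
cat > h.py <<'E'
import numpy as np, cv2
from station import sensors, read_camera, camera_model, workorder
def snap(n,f):
    m=camera_model(n); im=read_camera(n); cv2.imwrite(f'pics/{f}.png',cv2.cvtColor(im,cv2.COLOR_RGB2BGR)); return m
def ray(m,u,v):
    K=np.array(m['camera_matrix']);P=np.array(m['pose'])
    x,y,_=np.linalg.inv(K)@[u,v,1]; d=P[:3,:3]@[x,-y,-1]; return P[:3,3],d
def at(m,u,v,z):
    o,d=ray(m,u,v); return o+d*(z-o[2])/d[2]
def proj(m,p):
    K=np.array(m['camera_matrix']);P=np.array(m['pose']); c=P[:3,:3].T@(np.array(p)-P[:3,3]); q=K@[c[0],-c[1],-c[2]]; return q[:2]/q[2]
E
python3 - <<'E'
from h import *
s=sensors.get_state(); print(s)
for n in('top','side','wrist'):
    m=snap(n,n+'0'); print(n,{k:(np.round(v,2).tolist() if not isinstance(v,str) else v) for k,v in m.items()})
a=cv2.imread('pics/top0.png')
E
```

```text
{'t': 0.0, 'qpos': array([-1.01438756e+00,  2.55756508e-01,  1.06986087e-01, -4.90626183e-04,
       -1.42389452e+00, -2.84584125e-01]), 'dq': array([-1.11827743e-04,  1.66830218e-03,  2.03053416e-03,  1.25202119e-03,
       -3.73679390e-04,  6.50134739e-06]), 'joint_efforts': array([ 6.20643095e-05, -3.86628771e+01,  2.37941211e+01,  5.36540061e+00,
       -5.98220053e-03, -8.87470406e-06]), 'position': array([ 147.58587623, -529.30626244,  230.38105326]), 'orientation': array([[-9.63301986e-01, -2.68419360e-01, -5.74746115e-04],
       [-2.68419968e-01,  9.63300225e-01,  1.84305573e-03],
       [ 5.89412224e-05,  1.92969258e-03, -9.99998136e-01]]), 'wrist_force': array([-0.09850131, -1.04616098, -0.31485541]), 'moment': array([ 0.04888839, -0.06572611,  0.02457628]), 'finger_force': 0.0, 'grip_width': 85.15558245706764}
top {'camera_matrix': [[401.47, 0.0, 278.28], [0.0, 401.47, 206.54], [0.0, 0.0, 1.0]], 'pose': [[-0.01, 1.0, -0.07, 523.25], [-1.0, -0.01, 0.01, -10.67], [0.01, 0.07, 1.0, 1142.36], [0.0, 0.0, 0.0, 1.0]]}
side {'camera_matrix': [[388.59, 0.0, 278.41], [0.0, 388.59, 206.7], [0.0, 0.0, 1.0]], 'pose': [[0.98, 0.14, -0.13, 518.66], [-0.19, 0.74, -0.64, -556.57], [0.01, 0.66, 0.76, 754.42], [0.0, 0.0, 0.0, 1.0]]}
wrist {'camera_matrix': [[289.6, 0.0, 277.9], [0.0, 289.6, 204.38], [0.0, 0.0, 1.0]], 'pose': [[-0.27, -0.92, -0.28, 75.3], [0.96, -0.26, -0.08, -548.82], [0.0, -0.29, 0.96, 372.85], [0.0, 0.0, 0.0, 1.0]]}
```

View pics/top0.png

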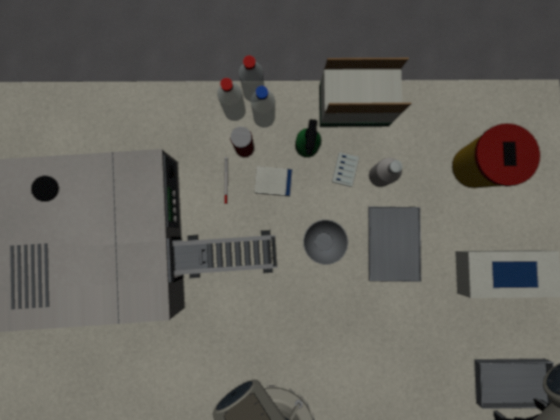

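View pics/side0.png

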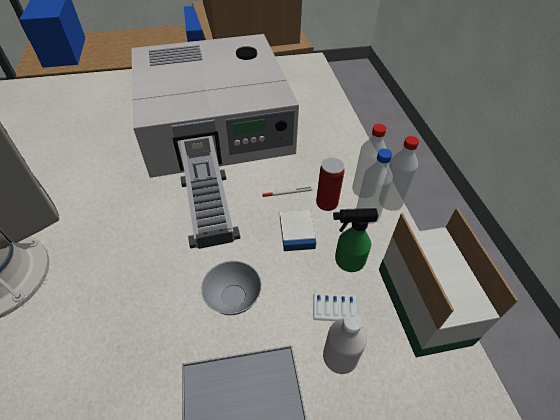

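The top view shows the steriliser at left (front edge at col ≈170), the track to col ≈275 at row ≈252, and the tray at cols 368–420, rows 207–281. In the side view the bow is near (203,170) and the stop near (214,240).

Run:
```python
import cv2,numpy as np
a=cv2.imread('pics/top0.png');b=cv2.imread('pics/side0.png')
A=cv2.resize(a[200:290,160:290],None,fx=6,fy=6,interpolation=2)
cv2.imwrite('pics/c1.png',np.clip(A*1.5,0,255))
B=cv2.resize(b[115:255,165:250],None,fx=4.2,fy=4.2,interpolation=2)
C=cv2.resize(a[195:290,355:430],None,fx=5.5,fy=5.5,interpolation=2)
h=max(B.shape[0],C.shape[0]);P=np.zeros((h,B.shape[1]+C.shape[1],3),np.uint8)
P[:B.shape[0],:B.shape[1]]=B;P[:C.shape[0],B.shape[1]:]=C;print(A.shape,P.shape,B.shape)
cv2.imwrite('pics/c2.png',np.clip(P*1.4,0,255))
```

```text
(540, 780, 3) (588, 769, 3) (588, 357, 3)[ WARN:0@0.023] global loadsave.cpp:1063 imwrite_ Unsupported depth image for selected encoder is fallbacked to CV_8U.
```

View pics/c1.png

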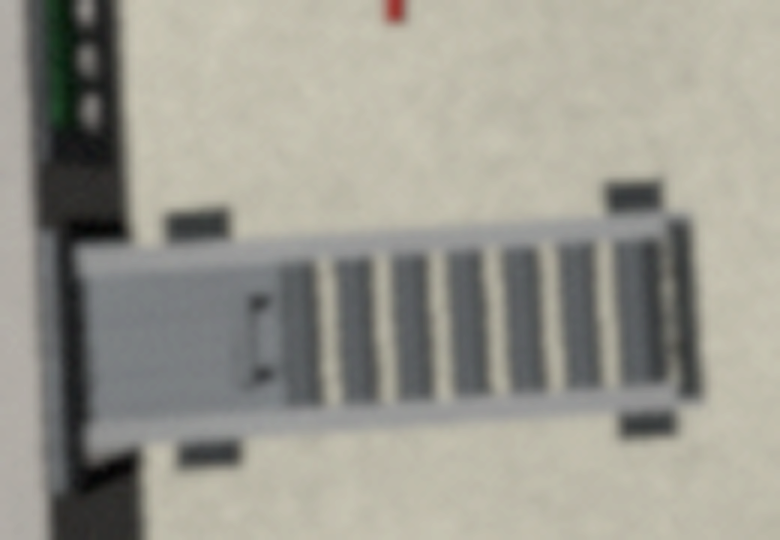

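View pics/c2.png

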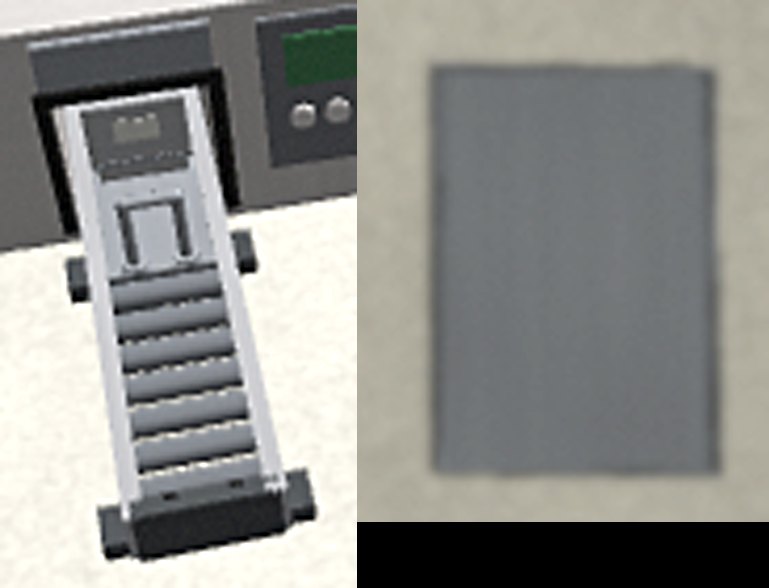

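In c1 the guides run from (85,~345) to (665,~312), the bow bar is at (258,300–378) and the stop bar starts at ≈(668,310). In c2 the bow top runs (118,203)–(188,203), and the tray corners are (433,67), (714,67), (719,474) and (433,474).

Run:
```python
from h import *
t=camera_model('top');s=camera_model('side')
T=lambda c,r:((c+.5)/6-.5+160,(r+.5)/6-.5+200)
S=lambda c,r:((c+.5)/4.2-.5+165,(r+.5)/4.2-.5+115)
Q=lambda c,r:((c-357+.5)/5.5-.5+355,(r+.5)/5.5-.5+195)
pr=lambda n,p:print(n,np.round(p,1))
for c,r in((80,245),(655,220),(95,450),(670,408)): pr('guide51',at(t,*T(c,r),51))
for c,r in((665,225),(680,400),(690,215),(702,398)): pr('stop51',at(t,*T(c,r),51))
for c,r in((262,300),(262,378)): pr('bowT z96',at(t,*T(c,r),96))
for c,r in((282,262),(285,405)): pr('toe z46',at(t,*T(c,r),46))
for c,r in((118,203),(188,203)): pr('bowS z100',at(s,*S(c,r),100))
for c,r in((135,267),(188,263)): pr('bowS bottom z46',at(s,*S(c,r),46))
for c,r in((108,282),(222,274)): pr('toe S z46',at(s,*S(c,r),46))
for c,r in((125,518),(290,487)): pr('stop S z51',at(s,*S(c,r),51))
for c,r in((433,67),(714,67),(719,474),(433,474)): pr('tray z12',at(t,*Q(c,r),12))
```

```text
guide51 [514.4 264.6  51. ]
guide51 [523.8   5.6  51. ]
guide51 [422.9 256.8  51. ]
guide51 [439.6  -0.7  51. ]
stop51 [521.6   1.1  51. ]
stop51 [443.1  -5.2  51. ]
stop51 [526.  -10.3  51. ]
stop51 [443.9 -15.1  51. ]
bowT z96 [490.6 174.6  96. ]
bowT z96 [457.2 174.4  96. ]
toe z46 [506.1 174.5  46. ]
toe z46 [441.9 172.8  46. ]
bowS z100 [455.6 178.3 100. ]
bowS z100 [495.9 170.8 100. ]
bowS bottom z46 [457.6 179.1  46. ]
bowS bottom z46 [489.7 176.7  46. ]
toe S z46 [440.8 169.1  46. ]
toe S z46 [509.3 163.4  46. ]
stop S z51 [441.8 -15.1  51. ]
stop S z51 [530.4 -10.7  51. ]
tray z12 [ 605.  -276.2   12. ]
tray z12 [ 604.1 -421.2   12. ]
tray z12 [ 396.8 -416.8   12. ]
tray z12 [ 398.  -271.3   12. ]
```

```bash
cat >> h.py <<'E'
from scipy.spatial.transform import Rotation as Ro
def plan(p,a):
    """tool shift/turn to TCP p (mm), tool pointing down, tool-y at yaw a (tool y=(-sin a,cos a))"""
    s=sensors.get_state();R=np.array(s['orientation'])
    y=np.array([-np.sin(a),np.cos(a),0]);z=np.array([0,0,-1.]);G=np.c_[np.cross(y,z),y,z]
    print('pos',np.round(s['position'],1),'shift m',np.round(R.T@(np.array(p)-s['position'])/1000,4),'rot',np.round(Ro.from_matrix(R.T@G).as_rotvec(),4),'t',round(s['t'],2),'F',np.round(s['wrist_force'],1),'w',round(s['grip_width'],1))
E
python3 - <<'E'
from h import *
plan([474,174.5,150],.05)
E
```

```text
pos [ 147.6 -529.4  230.6] shift m [-0.5034  0.5904  0.0814] rot [ 0.0014 -0.0003  0.2217] t 0.15 F [-0.7 -0.4  0.1] w 85.3
```

Call:
jog_arm(steps=[{"tx":-0.02,"ty":0.024,"wz":0.02},{"tx":-0.05,"ty":0.059,"wz":0.05},{"tx":-0.08,"ty":0.094,"wz":0.08},{"tx":-0.11,"ty":0.129,"wz":0.12},{"tx":-0.14,"ty":0.164,"wz":0.16},{"tx":-0.17,"ty":0.2,"wz":0.2},{"tx":-0.2,"ty":0.235,"wz":0.222},{"tx":-0.23,"ty":0.27,"wz":0.222},{"tx":-0.26,"ty":0.305,"wz":0.222},{"tx":-0.29,"ty":0.34,"wz":0.222},{"tx":-0.32,"ty":0.375,"wz":0.222},{"tx":-0.35,"ty":0.41,"wz":0.222}], claw=0.05)

```text
validation failed for argument at $.st...
```

Run:
```python
from h import *
plan([474,174.5,150],.05)
```

```text
pos [ 147.6 -529.4  230.6] shift m [-0.5034  0.5904  0.0814] rot [ 0.0014 -0.0003  0.2217] t 0.15 F [-0.7 -0.4  0.1] w 85.3
```

Call:
jog_arm(steps=[{"tx":-0.02,"ty":0.024,"tz":0.0,"wx":0.0,"wy":0.0,"wz":0.02},{"tx":-0.05,"ty":0.059,"tz":0.0,"wx":0.0,"wy":0.0,"wz":0.05},{"tx":-0.08,"ty":0.094,"tz":0.0,"wx":0.0,"wy":0.0,"wz":0.08},{"tx":-0.11,"ty":0.129,"tz":0.0,"wx":0.0,"wy":0.0,"wz":0.12},{"tx":-0.14,"ty":0.164,"tz":0.0,"wx":0.0,"wy":0.0,"wz":0.16},{"tx":-0.17,"ty":0.2,"tz":0.0,"wx":0.0,"wy":0.0,"wz":0.2},{"tx":-0.2,"ty":0.235,"tz":0.0,"wx":0.0,"wy":0.0,"wz":0.222},{"tx":-0.23,"ty":0.27,"tz":0.0,"wx":0.0,"wy":0.0,"wz":0.222},{"tx":-0.26,"ty":0.305,"tz":0.0,"wx":0.0,"wy":0.0,"wz":0.222},{"tx":-0.29,"ty":0.34,"tz":0.0,"wx":0.0,"wy":0.0,"wz":0.222},{"tx":-0.32,"ty":0.375,"tz":0.0,"wx":0.0,"wy":0.0,"wz":0.222},{"tx":-0.35,"ty":0.41,"tz":0.0,"wx":0.0,"wy":0.0,"wz":0.222}], claw=0.05)

```text
t: 1.35
position: [374.9, -38.9, 231.4]
orientation: [[-0.999, -0.05, 0.001], [-0.05, 0.999, 0.0], [-0.001, 0.0, -1.0]]
wrist_force: [1.7, -1.1, 0.7]
grip_width: 50.0
finger_force: 0.0
```

Run:
```python
from h import *
plan([474,174.5,150],.05)
```

```text
pos [374.9 -38.9 231.4] shift m [-0.1097  0.2081  0.0816] rot [0.0002 0.0007 0.0004] t 1.35 F [ 1.7 -1.1  0.7] w 50.0
```

Call:
jog_arm(steps=[{"tx":-0.022,"ty":0.04,"tz":0.01},{"tx":-0.044,"ty":0.08,"tz":0.03},{"tx":-0.066,"ty":0.12,"tz":0.05},{"tx":-0.088,"ty":0.16,"tz":0.07},{"tx":-0.104,"ty":0.195,"tz":0.08},{"tx":-0.109,"ty":0.207,"tz":0.081},{"tx":-0.109,"ty":0.207,"tz":0.081},{"tx":-0.109,"ty":0.207,"tz":0.081}])

```text
validation failed for argument at $.st...
```

Run:
```python
from h import *
plan([474,174.5,67],.05)
m=snap('wrist','w1');print(proj(m,[474,174.5,96]),proj(m,[474,174.5,86]))
```

```text
pos [374.9 -38.9 231.4] shift m [-0.1096  0.2081  0.1646] rot [0.0002 0.0007 0.0004] t 1.35 F [ 1.7 -1.1  0.7] w 50.0
[465.61283719 290.16780895] [460.1693009 285.0871662]
```

View pics/w1.png

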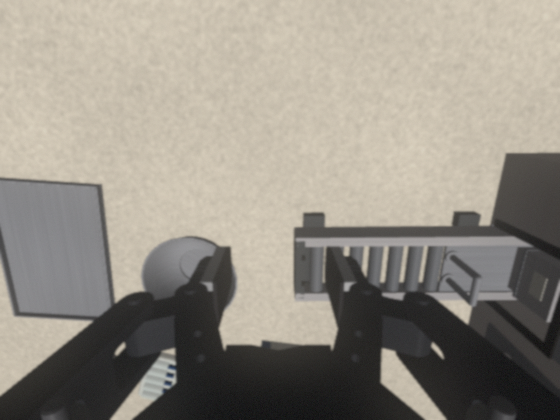

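The wrist view shows the bow's top bar at about (476,270–305), about 9 px past the prediction, with the track level in the image. I'll look again from nearer. Rows need all six keys.

Call:
jog_arm(steps=[{"tx":-0.022,"ty":0.04,"tz":0.01,"wx":0,"wy":0,"wz":0},{"tx":-0.044,"ty":0.08,"tz":0.03,"wx":0,"wy":0,"wz":0},{"tx":-0.066,"ty":0.12,"tz":0.05,"wx":0,"wy":0,"wz":0},{"tx":-0.088,"ty":0.16,"tz":0.07,"wx":0,"wy":0,"wz":0},{"tx":-0.104,"ty":0.195,"tz":0.08,"wx":0,"wy":0,"wz":0},{"tx":-0.109,"ty":0.207,"tz":0.081,"wx":0,"wy":0,"wz":0},{"tx":-0.109,"ty":0.207,"tz":0.081,"wx":0,"wy":0,"wz":0},{"tx":-0.109,"ty":0.207,"tz":0.081,"wx":0,"wy":0,"wz":0}])

```text
t: 2.2
position: [473.1, 170.8, 150.4]
orientation: [[-0.999, -0.05, -0.0], [-0.05, 0.999, -0.0], [0.0, -0.0, -1.0]]
wrist_force: [0.0, -0.5, -0.1]
grip_width: 49.7
finger_force: 0.0
```

Run:
```python
from h import *
plan([474,174.5,67],.05)
m=snap('wrist','w2');print(proj(m,[474,174.5,96]),proj(m,[474,174.5,100]),proj(m,[474,184.5,96]))
np.save('m2.npy',m['pose'])
```

```text
pos [473.1 170.8 150.4] shift m [-0.0011  0.0037  0.0834] rot [-0.0002 -0.0002 -0.0001] t 2.2 F [ 0.  -0.5 -0.1] w 49.7
[281.83682784 224.84815039] [281.90631776 226.87517116] [295.56676213 225.49125761]
```

View pics/w2.png

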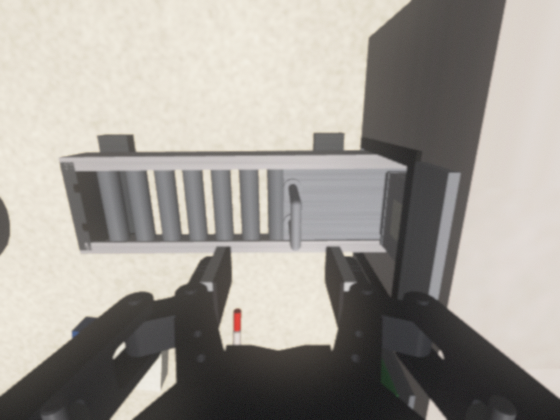

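The nearer view puts the bow's top bar at about (296,192)–(296,248), so it lies about 10 mm further in than I estimated.

Run:
```python
from h import *
m=dict(camera_model('wrist'));m['pose']=np.load('m2.npy')
for c,r,z in((296,189,98),(296,248,98),(283,168,46),(284,238,46),(80,163,51),(91,250,51),(79,163,51),(395,160,51),(405,250,51)):print(c,r,np.round(at(m,c,r,z),1))
```

```text
296 189 [446.2 182.8  98. ]
296 248 [491.  185.9  98. ]
283 168 [441.1 174.3  46. ]
284 238 [506.2 178.9  46. ]
80 163 [444.5   4.3  51. ]
91 250 [524.8   2.3  51. ]
79 163 [444.6   3.4  51. ]
395 160 [428.9 267.1  51. ]
405 250 [510.4 290.2  51. ]
```

Call:
jog_arm(steps=[{"tx":0,"ty":0.012,"tz":0.01,"wx":0,"wy":0,"wz":0},{"tx":0,"ty":0.012,"tz":0.03,"wx":0,"wy":0,"wz":0},{"tx":0,"ty":0.012,"tz":0.055,"wx":0,"wy":0,"wz":0},{"tx":0,"ty":0.012,"tz":0.075,"wx":0,"wy":0,"wz":0},{"tx":0,"ty":0.012,"tz":0.083,"wx":0,"wy":0,"wz":0},{"tx":0,"ty":0.012,"tz":0.083,"wx":0,"wy":0,"wz":0}])

```text
t: 2.85
position: [470.9, 180.9, 65.5]
orientation: [[-0.999, -0.048, -0.004], [-0.048, 0.999, -0.003], [0.004, -0.003, -1.0]]
wrist_force: [-0.2, -6.2, -1.9]
grip_width: 50.1
finger_force: 0.0
```

Call:
jog_arm(steps=[{"tx":0,"ty":0,"tz":0,"wx":0,"wy":0,"wz":0},{"tx":0,"ty":0,"tz":0,"wx":0,"wy":0,"wz":0},{"tx":0,"ty":0,"tz":0,"wx":0,"wy":0,"wz":0},{"tx":0,"ty":0,"tz":0,"wx":0,"wy":0,"wz":0},{"tx":0,"ty":0,"tz":0,"wx":0,"wy":0,"wz":0},{"tx":0,"ty":0,"tz":0,"wx":0,"wy":0,"wz":0},{"tx":0,"ty":0,"tz":0,"wx":0,"wy":0,"wz":0},{"tx":0,"ty":0,"tz":0,"wx":0,"wy":0,"wz":0}], claw=0, force=30)

```text
t: 3.65
position: [473.3, 183.7, 68.0]
orientation: [[-0.999, -0.05, 0.001], [-0.05, 0.999, 0.001], [-0.002, 0.001, -1.0]]
wrist_force: [-1.8, 0.1, 5.9]
grip_width: 7.0
finger_force: 29.5
```

Call:
jog_arm(steps=[{"tx":0,"ty":-0.005,"tz":0,"wx":0,"wy":0,"wz":0},{"tx":0,"ty":-0.015,"tz":0,"wx":0,"wy":0,"wz":0},{"tx":0,"ty":-0.03,"tz":0,"wx":0,"wy":0,"wz":0},{"tx":0,"ty":-0.047,"tz":0,"wx":0,"wy":0,"wz":0},{"tx":0,"ty":-0.064,"tz":0,"wx":0,"wy":0,"wz":0},{"tx":0,"ty":-0.081,"tz":0,"wx":0,"wy":0,"wz":0},{"tx":0,"ty":-0.098,"tz":0,"wx":0,"wy":0,"wz":0},{"tx":0,"ty":-0.115,"tz":0,"wx":0,"wy":0,"wz":0},{"tx":0,"ty":-0.13,"tz":0,"wx":0,"wy":0,"wz":0},{"tx":0,"ty":-0.142,"tz":0,"wx":0,"wy":0,"wz":0},{"tx":0,"ty":-0.152,"tz":0,"wx":0,"wy":0,"wz":0},{"tx":0,"ty":-0.155,"tz":0,"wx":0,"wy":0,"wz":0}])

```text
t: 4.85
position: [481.6, 27.9, 68.0]
orientation: [[-0.999, -0.049, 0.002], [-0.049, 0.999, 0.0], [-0.002, 0.0, -1.0]]
wrist_force: [2.9, 1.1, 5.7]
grip_width: 6.8
finger_force: 29.6
```

Call:
jog_arm(steps=[{"tx":0,"ty":-0.002,"tz":0,"wx":0,"wy":0,"wz":0},{"tx":0,"ty":-0.004,"tz":0,"wx":0,"wy":0,"wz":0},{"tx":0,"ty":-0.006,"tz":0,"wx":0,"wy":0,"wz":0},{"tx":0,"ty":-0.008,"tz":0,"wx":0,"wy":0,"wz":0},{"tx":0,"ty":-0.01,"tz":0,"wx":0,"wy":0,"wz":0},{"tx":0,"ty":-0.012,"tz":0,"wx":0,"wy":0,"wz":0}])

```text
t: 5.45
position: [482.2, 17.0, 68.0]
orientation: [[-0.999, -0.05, 0.003], [-0.05, 0.999, 0.001], [-0.003, 0.0, -1.0]]
wrist_force: [2.9, 0.9, 5.7]
grip_width: 7.2
finger_force: 29.6
```

Call:
jog_arm(steps=[{"tx":0,"ty":-0.0015,"tz":0,"wx":0,"wy":0,"wz":0},{"tx":0,"ty":-0.003,"tz":0,"wx":0,"wy":0,"wz":0},{"tx":0,"ty":-0.0045,"tz":0,"wx":0,"wy":0,"wz":0},{"tx":0,"ty":-0.006,"tz":0,"wx":0,"wy":0,"wz":0}])

```text
t: 5.85
position: [482.6, 11.0, 68.0]
orientation: [[-0.999, -0.05, 0.003], [-0.05, 0.999, 0.001], [-0.003, 0.0, -1.0]]
wrist_force: [3.8, 1.0, 5.3]
grip_width: 6.8
finger_force: 29.6
```

Call:
jog_arm(steps=[{"tx":0,"ty":-0.0015,"tz":0,"wx":0,"wy":0,"wz":0},{"tx":0,"ty":-0.003,"tz":0,"wx":0,"wy":0,"wz":0},{"tx":0,"ty":-0.0045,"tz":0,"wx":0,"wy":0,"wz":0}])

```text
t: 6.15
position: [482.8, 7.7, 67.9]
orientation: [[-0.999, -0.05, 0.003], [-0.05, 0.999, 0.003], [-0.003, 0.003, -1.0]]
wrist_force: [0.2, 11.7, 8.9]
grip_width: 6.9
finger_force: 30.0
```

Call:
jog_arm(steps=[{"tx":0,"ty":0,"tz":0,"wx":0,"wy":0,"wz":0},{"tx":0,"ty":0,"tz":0,"wx":0,"wy":0,"wz":0},{"tx":0,"ty":0,"tz":0,"wx":0,"wy":0,"wz":0},{"tx":0,"ty":0,"tz":0,"wx":0,"wy":0,"wz":0},{"tx":0,"ty":0,"tz":-0.01,"wx":0,"wy":0,"wz":0},{"tx":0,"ty":0,"tz":-0.03,"wx":0,"wy":0,"wz":0},{"tx":0,"ty":0,"tz":-0.06,"wx":0,"wy":0,"wz":0},{"tx":0,"ty":0,"tz":-0.09,"wx":0,"wy":0,"wz":0},{"tx":0,"ty":0,"tz":-0.12,"wx":0,"wy":0,"wz":-0.12},{"tx":0,"ty":0,"tz":-0.13,"wx":0,"wy":0,"wz":-0.26},{"tx":0,"ty":0,"tz":-0.14,"wx":0,"wy":0,"wz":-0.4}], claw=0.04)

```text
t: 7.25
position: [481.7, 6.0, 209.2]
orientation: [[-0.898, -0.44, 0.002], [-0.44, 0.898, 0.001], [-0.002, -0.0, -1.0]]
wrist_force: [0.2, -0.4, 0.5]
grip_width: 39.9
finger_force: 0.0
```

Run:
```python
from h import *
plan([475.7,135,190],.05+np.pi/2);print(np.round(sensors.get_state()['qpos'],2))
```

```text
pos [481.7   6.  209.2] shift m [-0.0513  0.1185  0.0193] rot [-0.0015  0.0015 -1.1654] t 7.25 F [ 0.2 -0.4  0.5] w 39.9
[ 0.34  0.13 -0.11  0.   -1.33 -1.45]
```

Call:
jog_arm(steps=[{"tx":-0.006,"ty":0.015,"tz":0,"wx":0,"wy":0,"wz":-0.12},{"tx":-0.012,"ty":0.03,"tz":0,"wx":0,"wy":0,"wz":-0.24},{"tx":-0.018,"ty":0.045,"tz":0,"wx":0,"wy":0,"wz":-0.37},{"tx":-0.024,"ty":0.06,"tz":0,"wx":0,"wy":0,"wz":-0.5},{"tx":-0.03,"ty":0.075,"tz":0.003,"wx":0,"wy":0,"wz":-0.64},{"tx":-0.036,"ty":0.09,"tz":0.007,"wx":0,"wy":0,"wz":-0.78},{"tx":-0.042,"ty":0.1,"tz":0.011,"wx":0,"wy":0,"wz":-0.92},{"tx":-0.048,"ty":0.11,"tz":0.015,"wx":0,"wy":0,"wz":-1.05},{"tx":-0.051,"ty":0.117,"tz":0.019,"wx":0,"wy":0,"wz":-1.165},{"tx":-0.051,"ty":0.118,"tz":0.019,"wx":0,"wy":0,"wz":-1.165},{"tx":-0.051,"ty":0.118,"tz":0.019,"wx":0,"wy":0,"wz":-1.165},{"tx":-0.051,"ty":0.118,"tz":0.019,"wx":0,"wy":0,"wz":-1.165}], claw=0.085)

```text
t: 8.45
position: [476.3, 134.1, 188.8]
orientation: [[0.041, -0.999, 0.001], [-0.999, -0.041, 0.0], [-0.0, -0.001, -1.0]]
wrist_force: [0.1, -1.1, 0.0]
grip_width: 84.8
finger_force: 0.0
```

Run:
```python
from h import *
plan([475.7,149.5,78],.05+np.pi/2)
m=snap('wrist','w3');np.save('m3.npy',m['pose'])
y=np.array([-.05,1,0]);x=np.array([1,.05,0]);c=np.array([475.7,149.5,110])
for sx in(-32,32):
  for sy in(-65.5,65.5): print(np.round(proj(m,c+sx*x+sy*y)))
```

```text
pos [476.3 134.1 188.8] shift m [-0.0154  0.      0.1108] rot [-0.0006  0.0002 -0.0085] t 8.45 F [ 0.1 -1.1  0. ] w 84.8
[320. 148.]
[315. 298.]
[235. 149.]
[242. 299.]
```

View pics/w3.png

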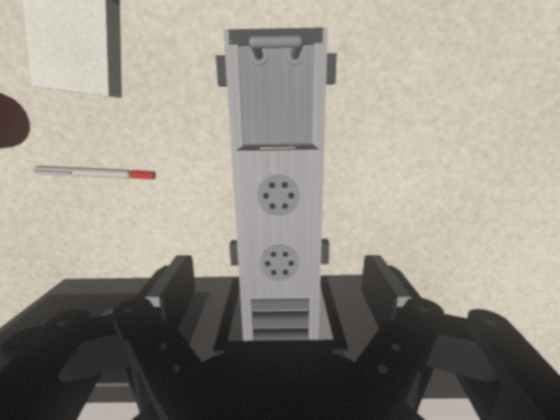

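The lid's top spans cols 236–320 at row 150 and 240–316 at row 298, matching the prediction to within 2 px. I'll go down onto it.

Call:
jog_arm(steps=[{"tx":-0.008,"ty":0,"tz":0.01,"wx":0,"wy":0,"wz":-0.0085},{"tx":-0.0155,"ty":0,"tz":0.03,"wx":0,"wy":0,"wz":-0.0085},{"tx":-0.0155,"ty":0,"tz":0.05,"wx":0,"wy":0,"wz":-0.0085},{"tx":-0.0155,"ty":0,"tz":0.065,"wx":0,"wy":0,"wz":-0.0085},{"tx":-0.0155,"ty":0,"tz":0.08,"wx":0,"wy":0,"wz":-0.0085},{"tx":-0.0155,"ty":0,"tz":0.095,"wx":0,"wy":0,"wz":-0.0085},{"tx":-0.0155,"ty":0,"tz":0.11,"wx":0,"wy":0,"wz":-0.0085},{"tx":-0.0155,"ty":0,"tz":0.119,"wx":0,"wy":0,"wz":-0.0085},{"tx":-0.0155,"ty":0,"tz":0.12,"wx":0,"wy":0,"wz":-0.0085},{"tx":-0.0155,"ty":0,"tz":0.12,"wx":0,"wy":0,"wz":-0.0085}])

```text
t: 9.5
position: [475.6, 150.0, 68.4]
orientation: [[0.052, -0.999, 0.0], [-0.999, -0.052, -0.0], [0.0, -0.0, -1.0]]
wrist_force: [0.2, 0.1, 0.8]
grip_width: 85.0
finger_force: 0.0
```

Call:
jog_arm(steps=[{"tx":0,"ty":0,"tz":0,"wx":0,"wy":0,"wz":0},{"tx":0,"ty":0,"tz":0,"wx":0,"wy":0,"wz":0},{"tx":0,"ty":0,"tz":0,"wx":0,"wy":0,"wz":0},{"tx":0,"ty":0,"tz":0,"wx":0,"wy":0,"wz":0},{"tx":0,"ty":0,"tz":0,"wx":0,"wy":0,"wz":0},{"tx":0,"ty":0,"tz":0,"wx":0,"wy":0,"wz":0}], claw=0.045, force=70)

```text
t: 10.1
position: [475.9, 150.2, 69.3]
orientation: [[0.053, -0.999, 0.001], [-0.999, -0.053, 0.001], [-0.001, -0.001, -1.0]]
wrist_force: [-2.7, 0.5, 5.5]
grip_width: 63.1
finger_force: 77.7
```

Gripped at 63 mm. Now I'll draw it straight up, slowly.

Call:
jog_arm(steps=[{"tx":0,"ty":0,"tz":-0.002,"wx":0,"wy":0,"wz":0},{"tx":0,"ty":0,"tz":-0.004,"wx":0,"wy":0,"wz":0},{"tx":0,"ty":0,"tz":-0.007,"wx":0,"wy":0,"wz":0},{"tx":0,"ty":0,"tz":-0.011,"wx":0,"wy":0,"wz":0},{"tx":0,"ty":0,"tz":-0.015,"wx":0,"wy":0,"wz":0},{"tx":0,"ty":0,"tz":-0.019,"wx":0,"wy":0,"wz":0}])

```text
t: 10.7
position: [474.2, 149.1, 86.3]
orientation: [[0.052, -0.999, -0.003], [-0.999, -0.052, -0.002], [0.002, 0.003, -1.0]]
wrist_force: [2.0, 0.6, -20.7]
grip_width: 63.5
finger_force: 81.5
```

Call:
jog_arm(steps=[{"tx":0,"ty":0,"tz":-0.004,"wx":0,"wy":0,"wz":0},{"tx":0,"ty":0,"tz":-0.008,"wx":0,"wy":0,"wz":0},{"tx":0,"ty":0,"tz":-0.012,"wx":0,"wy":0,"wz":0},{"tx":0,"ty":0,"tz":-0.016,"wx":0,"wy":0,"wz":0},{"tx":0,"ty":0,"tz":-0.02,"wx":0,"wy":0,"wz":0},{"tx":0,"ty":0,"tz":-0.024,"wx":0,"wy":0,"wz":0},{"tx":0,"ty":0,"tz":-0.028,"wx":0,"wy":0,"wz":0},{"tx":0,"ty":0,"tz":-0.032,"wx":0,"wy":0,"wz":0},{"tx":0,"ty":0,"tz":-0.036,"wx":0,"wy":0,"wz":0},{"tx":0,"ty":0,"tz":-0.04,"wx":0,"wy":0,"wz":0},{"tx":0,"ty":0,"tz":-0.045,"wx":0,"wy":0,"wz":0},{"tx":0,"ty":0,"tz":-0.05,"wx":0,"wy":0,"wz":0}])

```text
t: 11.9
position: [476.0, 150.1, 138.3]
orientation: [[0.053, -0.999, 0.001], [-0.999, -0.053, 0.0], [-0.0, -0.001, -1.0]]
wrist_force: [0.3, -0.5, -2.0]
grip_width: 63.3
finger_force: 83.8
```

Run:
```python
from h import *
plan([475.7,149.5,200],.05+np.pi/2)
snap('side','s4');m=snap('top','t4')
a=cv2.imread('pics/side0.png');b=cv2.imread('pics/s4.png')
P=np.hstack([cv2.resize(b[90:260,140:300],None,fx=3.2,fy=3.2,interpolation=2)]);cv2.imwrite('pics/s4c.png',np.clip(P*1.3,0,255).astype(np.uint8))
```

```text
pos [476.  150.1 138.3] shift m [ 0.0005  0.0002 -0.0617] rot [-0.0014  0.0004  0.0027] t 11.9 F [ 0.3 -0.5 -2. ] w 63.3
```

View pics/s4c.png

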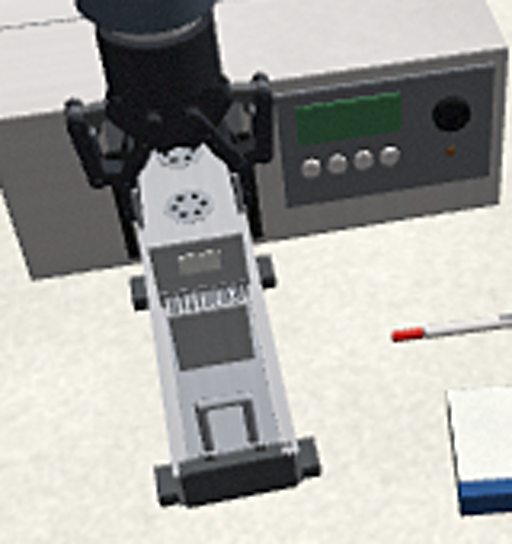

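The lid is off and held. The case sits at the stop, with the bow at (227,430) in the crop. Carrying the lid to the tray.

Call:
jog_arm(steps=[{"tx":0,"ty":0,"tz":-0.012,"wx":0,"wy":0,"wz":0},{"tx":0.01,"ty":0,"tz":-0.025,"wx":0,"wy":0,"wz":0},{"tx":0.03,"ty":0,"tz":-0.03,"wx":0,"wy":0,"wz":0.06},{"tx":0.06,"ty":0,"tz":-0.03,"wx":0,"wy":0,"wz":0.16},{"tx":0.095,"ty":0,"tz":-0.03,"wx":0,"wy":0,"wz":0.28},{"tx":0.135,"ty":0,"tz":-0.03,"wx":0,"wy":0,"wz":0.41},{"tx":0.175,"ty":0,"tz":-0.03,"wx":0,"wy":0,"wz":0.54},{"tx":0.215,"ty":0,"tz":-0.03,"wx":0,"wy":0,"wz":0.67},{"tx":0.255,"ty":0,"tz":-0.03,"wx":0,"wy":0,"wz":0.8},{"tx":0.295,"ty":0,"tz":-0.03,"wx":0,"wy":0,"wz":0.93},{"tx":0.33,"ty":0,"tz":-0.03,"wx":0,"wy":0,"wz":1.06},{"tx":0.36,"ty":0,"tz":-0.03,"wx":0,"wy":0,"wz":1.18}])

```text
t: 13.2
position: [494.3, -211.6, 167.9]
orientation: [[-0.906, -0.424, 0.0], [-0.424, 0.906, -0.0], [0.0, -0.0, -1.0]]
wrist_force: [0.7, 0.7, -0.9]
grip_width: 62.9
finger_force: 83.8
```

Run:
```python
from h import *
plan([501,-346,150],-.015)
```

```text
pos [ 494.3 -211.6  167.9] shift m [ 0.0508 -0.1246  0.018 ] rot [-5.000e-04  1.000e-04  4.523e-01] t 13.2 F [ 0.7  0.7 -0.9] w 62.9
```

Call:
jog_arm(steps=[{"tx":0.011,"ty":-0.027,"tz":0,"wx":0,"wy":0,"wz":0.1},{"tx":0.022,"ty":-0.053,"tz":0,"wx":0,"wy":0,"wz":0.2},{"tx":0.033,"ty":-0.08,"tz":0.003,"wx":0,"wy":0,"wz":0.3},{"tx":0.042,"ty":-0.102,"tz":0.008,"wx":0,"wy":0,"wz":0.38},{"tx":0.048,"ty":-0.118,"tz":0.014,"wx":0,"wy":0,"wz":0.44},{"tx":0.051,"ty":-0.125,"tz":0.018,"wx":0,"wy":0,"wz":0.452},{"tx":0.051,"ty":-0.125,"tz":0.018,"wx":0,"wy":0,"wz":0.452},{"tx":0.051,"ty":-0.125,"tz":0.018,"wx":0,"wy":0,"wz":0.452}])

```text
t: 14.0
position: [502.0, -343.9, 149.6]
orientation: [[-1.0, 0.007, -0.0], [0.007, 1.0, 0.0], [0.0, 0.0, -1.0]]
wrist_force: [0.0, 0.7, -1.4]
grip_width: 62.9
finger_force: 83.8
```

Run:
```python
from h import *
plan([501,-346,20],-.015)
m=snap('wrist','w5');np.save('m5.npy',m['pose'])
c=np.array([501,-346.4,12])
for sx in(-105,105):
  for sy in(-73,73): print(np.round(proj(m,c+[sx,sy,0])))
```

```text
pos [ 502.  -343.9  149.6] shift m [ 0.0009 -0.0021  0.1296] rot [ 0.0001 -0.      0.0077] t 14.0 F [ 0.   0.7 -1.4] w 62.9
[192.  80.]
[355.  78.]
[210. 285.]
[342. 284.]
```

View pics/w5.png

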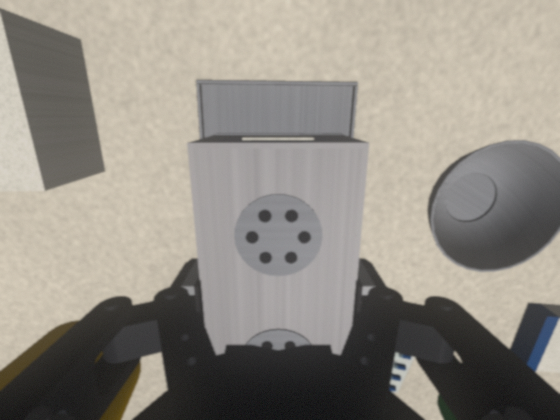

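The tray's near rim runs (197,80)–(357,82), 3–4 px right of the prediction, so the centre is ≈(502,−343.5). The tool is already there. Descending.

Call:
jog_arm(steps=[{"tx":0,"ty":0,"tz":0.01,"wx":0,"wy":0,"wz":0.004},{"tx":0,"ty":0,"tz":0.025,"wx":0,"wy":0,"wz":0.008},{"tx":0,"ty":0,"tz":0.042,"wx":0,"wy":0,"wz":0.008},{"tx":0,"ty":0,"tz":0.06,"wx":0,"wy":0,"wz":0.008},{"tx":0,"ty":0,"tz":0.078,"wx":0,"wy":0,"wz":0.008},{"tx":0,"ty":0,"tz":0.095,"wx":0,"wy":0,"wz":0.008},{"tx":0,"ty":0,"tz":0.11,"wx":0,"wy":0,"wz":0.008},{"tx":0,"ty":0,"tz":0.12,"wx":0,"wy":0,"wz":0.008},{"tx":0,"ty":0,"tz":0.126,"wx":0,"wy":0,"wz":0.008},{"tx":0,"ty":0,"tz":0.128,"wx":0,"wy":0,"wz":0.008},{"tx":0,"ty":0,"tz":0.129,"wx":0,"wy":0,"wz":0.008},{"tx":0,"ty":0,"tz":0.13,"wx":0,"wy":0,"wz":0.008}])

```text
t: 15.25
position: [502.4, -344.6, 20.0]
orientation: [[-1.0, 0.017, 0.001], [0.017, 1.0, -0.001], [-0.001, -0.001, -1.0]]
wrist_force: [0.4, -0.4, -1.5]
grip_width: 63.0
finger_force: 83.8
```

Call:
jog_arm(steps=[{"tx":0,"ty":0,"tz":0.001,"wx":0,"wy":0,"wz":0},{"tx":0,"ty":0,"tz":0.002,"wx":0,"wy":0,"wz":0},{"tx":0,"ty":0,"tz":0.003,"wx":0,"wy":0,"wz":0},{"tx":0,"ty":0,"tz":0.004,"wx":0,"wy":0,"wz":0},{"tx":0,"ty":0,"tz":0.005,"wx":0,"wy":0,"wz":0},{"tx":0,"ty":0,"tz":0.006,"wx":0,"wy":0,"wz":0}])

```text
t: 15.85
position: [501.9, -344.4, 13.2]
orientation: [[-1.0, 0.017, -0.0], [0.017, 1.0, 0.0], [0.0, 0.0, -1.0]]
wrist_force: [0.2, 0.9, -2.4]
grip_width: 63.0
finger_force: 83.8
```

Call:
jog_arm(steps=[{"tx":0,"ty":0,"tz":0.0005,"wx":0,"wy":0,"wz":0},{"tx":0,"ty":0,"tz":0.001,"wx":0,"wy":0,"wz":0},{"tx":0,"ty":0,"tz":0.0015,"wx":0,"wy":0,"wz":0}])

```text
t: 16.15
position: [501.9, -344.4, 12.4]
orientation: [[-1.0, 0.017, 0.0], [0.017, 1.0, -0.0], [-0.0, -0.0, -1.0]]
wrist_force: [-2.9, 2.2, 6.1]
grip_width: 63.0
finger_force: 84.8
```

Call:
jog_arm(steps=[{"tx":0,"ty":0,"tz":0.0005,"wx":0,"wy":0,"wz":0},{"tx":0,"ty":0,"tz":0.001,"wx":0,"wy":0,"wz":0}])

```text
t: 16.35
position: [501.9, -344.4, 12.4]
orientation: [[-1.0, 0.016, 0.0], [0.016, 1.0, -0.001], [-0.0, -0.001, -1.0]]
wrist_force: [-4.8, 4.8, 12.5]
grip_width: 63.3
finger_force: 85.5
```

Contact with the floor. I'll ease the pressure, open, and rise.

Call:
jog_arm(steps=[{"tx":0,"ty":0,"tz":-0.001,"wx":0,"wy":0,"wz":0},{"tx":0,"ty":0,"tz":-0.0015,"wx":0,"wy":0,"wz":0}])

```text
t: 16.55
position: [502.1, -344.5, 12.5]
orientation: [[-1.0, 0.017, 0.001], [0.017, 1.0, -0.0], [-0.001, -0.0, -1.0]]
wrist_force: [0.5, -0.1, -0.3]
grip_width: 63.1
finger_force: 83.9
```

Call:
jog_arm(steps=[{"tx":0,"ty":0,"tz":0,"wx":0,"wy":0,"wz":0},{"tx":0,"ty":0,"tz":0,"wx":0,"wy":0,"wz":0},{"tx":0,"ty":0,"tz":0,"wx":0,"wy":0,"wz":0},{"tx":0,"ty":0,"tz":0,"wx":0,"wy":0,"wz":0},{"tx":0,"ty":0,"tz":-0.01,"wx":0,"wy":0,"wz":0},{"tx":0,"ty":0,"tz":-0.03,"wx":0,"wy":0,"wz":0},{"tx":0,"ty":0,"tz":-0.06,"wx":0,"wy":0,"wz":0},{"tx":0,"ty":0,"tz":-0.1,"wx":0,"wy":0,"wz":0},{"tx":0,"ty":0,"tz":-0.14,"wx":0,"wy":0,"wz":0},{"tx":0,"ty":0,"tz":-0.18,"wx":0,"wy":0,"wz":0},{"tx":0,"ty":0,"tz":-0.2,"wx":0,"wy":0,"wz":0},{"tx":0,"ty":0,"tz":-0.2,"wx":0,"wy":0,"wz":0}], claw=0.082)

```text
t: 17.75
position: [503.4, -345.5, 217.5]
orientation: [[-1.0, 0.017, 0.008], [0.017, 1.0, -0.004], [-0.008, -0.004, -1.0]]
wrist_force: [-0.4, 0.2, 0.7]
grip_width: 82.0
finger_force: 0.0
```

Run:
```python
from h import *
snap('side','s6');snap('wrist','w6')
a=cv2.imread('pics/s6.png')[110:];b=cv2.imread('pics/w6.png')
P=np.hstack([cv2.resize(a,(400,221)),cv2.resize(b,(400,300))[:221]])
Z=cv2.resize(cv2.imread('pics/s6.png')[130:260,140:300],None,fx=2.4,fy=2.4,interpolation=2)
Q=np.zeros((221+Z.shape[0],800,3),np.uint8);Q[:221]=P;Q[221:,:Z.shape[1]]=Z
cv2.imwrite('pics/f6.png',Q)
```

```text
(no output)
```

View pics/f6.png

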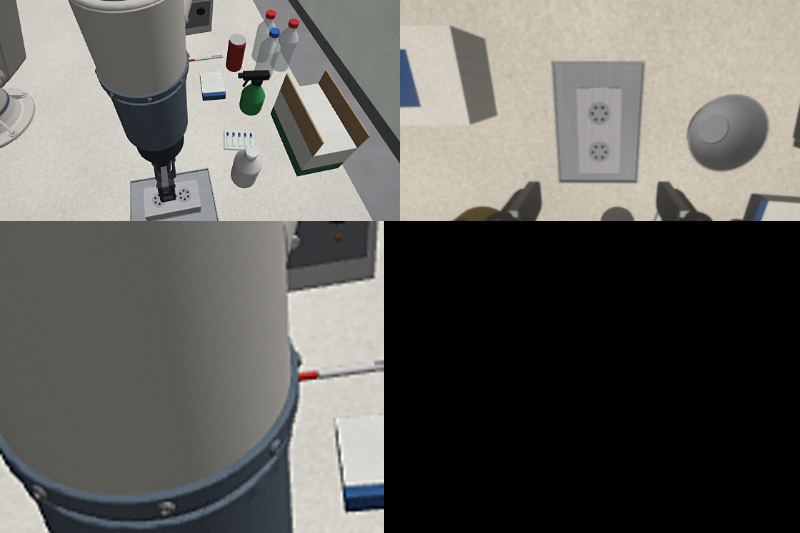

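The lid lies flat and centred in the tray, in the wrist view at upper right with the tray at (555–643, 62–182). The bystanders are undisturbed.

```bash
python3 -c "
from station import workorder;print(workorder.finish_job())"
```

```text
the job is handed in; nothing more can be done
None
```

The job is handed in: the case was pulled to the end stop and let go, the lid drawn straight up and off, and the lid set open side down and flat in the middle of the tray. The last look at the case at the stop was just after the lid came off, because the arm hid it in the final side view.

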